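# Rebuild the desk aquarium's filter stack on its post and press it home

## Robot

A 6-joint arm with a two-finger parallel gripper is mounted at the origin on the work surface. World frame = base frame: x ahead of the robot, y to its left, z up, the work surface at z = 0. Lengths are in mm, angles in rad, forces in N, time in s.
With the tool pointing down it reaches from about 350 to 875 mm from the base axis. Payload 4.2 kg.
Tool frame: the origin (TCP) lies at the very end of the fingers, on their centre line; the grasp point (between the pads) lies 19 mm behind it (arm.pinch_z is the distance from the TCP to the grasp point, in mm); x points along the fingers, y is the direction in which the jaws open and shut, and the axes are right-handed (so a half turn about x gives the same grasp; the last joint's range is limited). The gripper opens to 85 mm and grips with 20 to 120 N. Pads are 22 mm wide; open, the fingers measure 114 mm over their backs; the gripper's body (76 mm by 85 mm) begins 54 mm behind the grasp point. The pads swing forward as they close: fully open they stand 13 mm farther back than shut.
Start: joints at [1.599, 0.385, 0.008, 0, -1.194, -0.259], TCP at [142.941, 608.414, 231.312] pointing down, gripper open.
Joint ranges: [-3.14, 3.14], [-1.21, 2.06], [-1.07, 1.41], [-3.16, 2.05], [-2.99, -0.16], [-3.1, 3.1]. Speed limits (rad/s): [2.79, 2.79, 3.14, 3.14, 3.14, 3.14].

## Interface

Orientations are given as a unit quaternion [x, y, z, w].
In Python, from bench import arm gives the robot as it stands.
- The arm moves only by the tool drive_tool, never from a script. Its argument "motion" is a list of rows, each a list of 4 numbers: the shift along the tool's x, y, z in mm, then the turn about the tool's x in degrees. In form: [[dx, dy, dz, spin], ...]. A call has 1 to 10 rows; each row shifts and turns the commanded pose from where the row before left it, along the tool's axes as they then stand; what a row does not reach is not made up. A row lasts 1/12 s, in which the tool goes at most 41.7 mm and 7.16 degrees, less where a joint would pass 70% of its speed; a pose out of reach is approached as far as the arm can. A call with a gripper value outside its range is refused whole. "grip" is the finger opening in mm, from 0 to 85.4, set as the call begins (left out, the last holds). The fingers move at their own pace and stop on an object; the grip force is fixed at half the most. Time passes only in rows, so rows that do not move let the fingers close. It gives the time, the measured TCP pose, the force and the opening at its end, in the units of the state.
- arm.read_state(): the state, without advancing time (a new reading comes with each control period).
- arm.get_image(name): name is "scene" or "top"; returns the picture (420x560x3 uint8, red, green, blue); there is no depth.
- arm.calibration(name): a dict with "K" (3x3 intrinsics, pixels), "eye" and "attitude" of the camera in the world. Camera axes: x right, y up, looking along -z (the intrinsics and any distortion apply to the point x, -y, -z); pixel columns grow to the right and rows downward; lengths in mm; the calibration is good to about 2 mm. A picture is of the moment at which its call begins. calibration takes no time and is no camera call.
- arm.job_done(): hands the job in, once; it reports no verdict.
The state is a dict: "clock": time; "joints": joint angles; "joint_vel": joint speeds; "joint_efforts": joint torques, N m; "position": TCP position; "ee_rot": TCP orientation; "contact_force": force on the tool from outside, world axes, zero at the start; "wrist_torque": the same for the moment, N m; "gripper_width": finger opening in mm.
Only numpy, scipy, OpenCV 4.12 (cv2) and the standard library are available. Lean on these libraries where they do the work, as an engineer would, in place of code of your own. Each camera call takes 0.05 s, during which the arm holds its last target. There are 200 camera calls.

## Task

Put the aquarium filter back together on its post: first the perforated support plate, on it the spacer tube, and last the clamp cap, flange down, each lowered gently over the post (never dropped) until it rests on the one below. Then press the cap straight down so that the stack slides to its hidden stop, and hold it firmly against the stop with about 20 to 25 N for half a second, never more than 45 N. Let go, leave the stack sitting flat, and leave everything else on the desk where it is.

Things in the scene. Friction and masses are not known exactly. Their poses are not given: they have to be found in the camera images.
- housing: Filter foot, fixed to the desk: grey disc, diameter 96, height 12, with an upright steel post of diameter 12 in its centre. Origin: centre of the underside, on the post's axis; z up. Round the post, above the foot, is the carrier that the parts are stacked on: a grey disc of diameter 36 that slides on the post, its top 32 to 43 above the desk at the start (not measured).
- post_tip (a point): Coned tip of the steel post, on its axis, 90 above the desk. The carrier below it slides down only when pushed with about 9 N, stays where it is left, and ends on a rigid hidden stop 7 to 10 below its start; the stop's height differs each time (carrier top then 25 to 33 above the desk) and can only be felt: beyond it the push rises steeply.
- support_mid (a point): Support plate: loose thick white plastic disc with a ring of small dark perforations on top, outer diameter 50, height 14, through bore 15. Point: its centre, half-way up (7 above its underside); z is its axis, up.
- spacer_mid (a point): Spacer: loose plain white plastic tube, outer diameter 36, height 24, through bore 15. Point: its centre, half-way up (12); z is its axis, up.
- cap_mid (a point): Clamp cap: loose white plastic cap, a flange of diameter 50 and 10 high with a round grip hub of diameter 28 above it, whole height 44; closed top, and from below a blind bore of diameter 15, 34 deep. Point: on its axis, half-way up (22 above its underside); z up. It stands flange down.
- wheel: small rubber-tyred model wheel lying flat, diameter 56, height 22 (solid hub, no through hole); origin at the centre of its underside. A bystander
- tape: roll of clear tape lying flat, outer diameter 72, inner about 56, height 18; origin at the centre of its underside. A bystander
- phone: phone (black glass, metal frame) lying flat, 75 x 158 x 9; origin at the centre of its underside, long side along its y. A bystander
- screwdriver: screwdriver, about 170 long, lying along its own x, handle to its -x. A bystander
- mug: white mug, diameter 80, height 90; origin at the centre of its underside. A bystander
- bottle: clear closed bottle, diameter 62, height 190; origin at the centre of its underside. A bystander
- hub: white connector box, 50 x 85 x 22; origin at the centre of its underside. A bystander
Mind the look-alikes: they are no part of the job. What is shaped like the part that bears spacer_mid but purple or yellow is not meant.

How it is judged (in metres and radians):
On the way, in this order (a step that is already met when the one before it is completed fails the run):
1. the support plate lies flat on the carrier, round the post (horizontal distance between support_mid and housing below 0.004 m and height (world z) of support_mid below 0.0535 m and angle between support_mid's own z axis and vertical below 0.08 rad), for 0.2 s.
2. the spacer stands on the support plate, round the post (all of step 1 and horizontal distance between spacer_mid and housing below 0.004 m and distance between support_mid and spacer_mid below 0.0215 m and angle between spacer_mid's own z axis and vertical below 0.08 rad), for 0.2 s.
3. the cap sits flange down on the spacer, over the post (all of step 2 and horizontal distance between cap_mid and housing below 0.004 m and distance between spacer_mid and cap_mid below 0.0365 m and angle between cap_mid's own z axis and vertical below 0.08 rad), for 0.1 s.
4. the stack is pressed against its stop with more than 15 N (the carrier alone gives way at about 9 N) (all of step 3 and contact force between support and spacer above 15 N), for 0.3 s.
At the end, for the whole second after the job is handed in: Support plate, spacer and cap sit in that order, upward, on the post: each within 4 mm of its axis and 0.08 rad of upright, centres within 21.5 mm (plate to spacer) and 36.5 mm (spacer to cap), plate centre below 53.5 mm and cap centre below 95.5 mm over the desk, at rest, released (all of step 3 and height (world z) of cap_mid below 0.0955 m and contact force between the fingers and support below 0.05 N and contact force between the fingers and spacer below 0.05 N and contact force between the fingers and cap below 0.05 N and linear speed of each of support, spacer, cap below 0.01 m/s); the robot touches nothing.
It fails at once if the stack is crushed: more than 45 N between spacer and support plate (contact force between support and spacer above 45 N).
It fails at once if a bystander is shifted by more than 20 mm (distance of any of wheel, tape, phone, screwdriver, mug, bottle, hub from where it was at the start of the episode above 0.02 m).
It fails at once if a filter part is dropped (falls free at more than 0.6 m/s, a drop of about 2 cm) ((linear speed of support above 0.6 m/s and contact force between the fingers and support below 0.05 N) or (linear speed of spacer above 0.6 m/s and contact force between the fingers and spacer below 0.05 N) or (linear speed of cap above 0.6 m/s and contact force between the fingers and cap below 0.05 N)).
It also fails if it takes over 72 s, if anything falls off the work surface, if the arm or the gripper's body presses on something with over 40 N, if the wrist force passes 120 N, or if a joint passes its speed limit or range.

## Working session

There is one attempt and no reset: what is moved stays moved. The work goes in short steps, Python scripts to look and compute and a tool call to move; the robot and the scene stay as the last step left them, time stands still between calls to the robot, and variables do not carry over. Pictures are saved under pics/ and viewed, about 8 in all and at most 12, crops included, and the job is handed in when it is done.

Besides the shell and the picture viewer there is one more tool, called as name(argument=value, ...), one argument or row to a line, values as JSON. drive_tool: Moves the arm, as the interface text tells. Its arguments: {"type":"object","properties":{"motion":{"type":"array"},"grip":{"type":"number"}},"required":["motion"]}

```bash
mkdir -p pics; ls
python3 - <<'E'
from bench import arm
import cv2,numpy as np
for n in("scene","top"):
    im=arm.get_image(n); cv2.imwrite(f"pics/{n}0.png",im[:,:,::-1])
    c=arm.calibration(n); print(n,c)
print(arm.read_state())
E
```

```text
pics
scene {'K': array([[488.15697828,   0.        , 269.42038151],
       [  0.        , 488.15697828, 209.13236825],
       [  0.        ,   0.        ,   1.        ]]), 'eye': array([1243.31827852,  319.43294424,  995.78384058]), 'attitude': array([0.17784705, 0.27803271, 0.79313148, 0.5118698 ])}
top {'K': array([[450.45061772,   0.        , 283.23383071],
       [  0.        , 450.45061772, 201.13596598],
       [  0.        ,   0.        ,   1.        ]]), 'eye': array([ 375.58026543,    2.29717462, 1124.24102726]), 'attitude': array([-0.05594556,  0.06064463,  0.71071485, -0.69862488])}
{'clock': 0.1, 'joints': array([ 1.59853552e+00,  3.85454280e-01,  6.74184351e-03, -4.40754243e-04,
       -1.19399913e+00, -2.58634031e-01]), 'joint_vel': array([-0.00144796, -0.00184091,  0.00292521,  0.00196376, -0.00091543,
       -0.00114314]), 'joint_efforts': array([ 1.47164763e-03, -3.93317342e+01,  1.88929778e+01,  4.19796467e+00,
       -2.58852793e-03,  7.72088420e-07]), 'position': array([142.8723573 , 607.90335807, 230.33736075]), 'ee_rot': array([-0.70234612,  0.08220037,  0.70243959,  0.08081861]), 'contact_force': array([-0.24369404,  0.6439444 , -0.53819153]), 'wrist_torque': array([-0.01296083, -0.00299169, -0.04362976]), 'gripper_width': 85.17927276593232}
```

View pics/scene0.png

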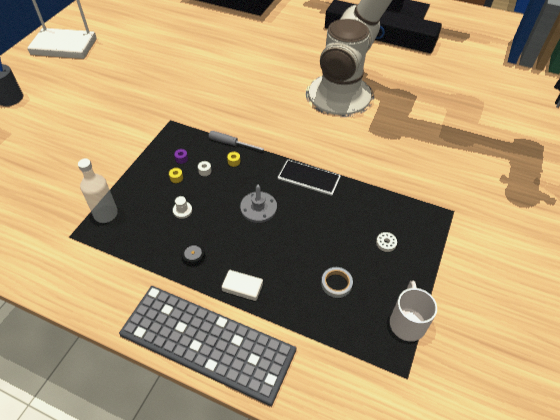

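View pics/top0.png

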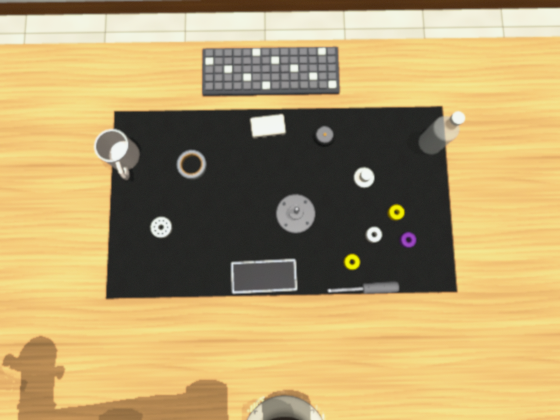

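The top view shows the support plate at (161,227), white spacer at (374,235), cap at (364,177) and foot at (296,213). In the scene view they are at (387,241), (205,168), (182,207) and (258,205). I'll enlarge these.

Run:
```python
import cv2,numpy as np
P={"scene":[(387,241),(205,168),(182,207),(258,200)],"top":[(161,227),(374,235),(364,177),(296,213)]}
rows=[]
for n in P:
    im=cv2.imread(f"pics/{n}0.png"); r=[]
    for (u,v) in P[n]:
        c=im[v-20:v+20,u-20:u+20]; c=cv2.resize(c,(200,200),interpolation=cv2.INTER_CUBIC)
        for k in range(0,200,25):
            cv2.line(c,(k,0),(k,4),(0,255,255),1);cv2.line(c,(0,k),(4,k),(0,255,255),1)
        r.append(c)
    rows.append(np.hstack(r))
cv2.imwrite("pics/crops.png",np.vstack(rows))
```

```text
(no output)
```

View pics/crops.png

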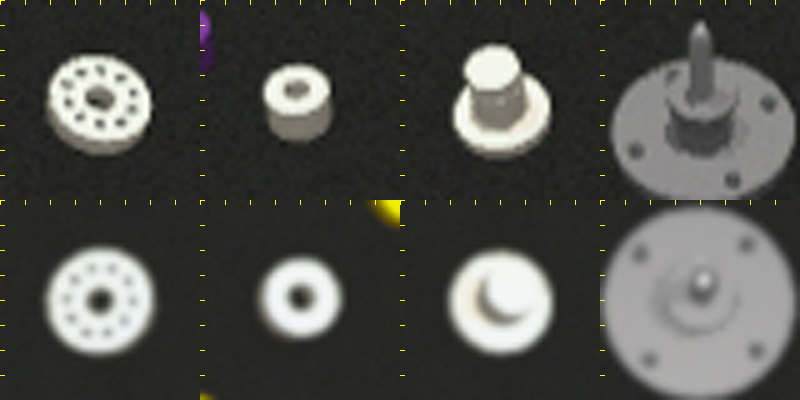

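```bash
cat > loc.py <<'E'
import cv2,numpy as np
from scipy.optimize import minimize
from scipy.spatial.transform import Rotation as R
from bench import arm
S=8
SH={"support":[(50,50,0,14)],"spacer":[(36,36,0,24)],"cap":[(50,50,0,10),(28,28,10,44)],
    "foot":[(96,96,0,12),(36,36,30,38),(12,12,12,84),(12,1,84,90)]}
def proj(n,p):
    c=arm.calibration(n); q=(np.atleast_2d(p)-c["eye"])@R.from_quat(c["attitude"]).as_matrix()
    q=q*[1,-1,-1]; q=q@c["K"].T; return q[:,:2]/q[:,2:]
def ray(n,uv,z):
    c=arm.calibration(n); d=np.linalg.inv(c["K"])@[uv[0],uv[1],1]
    d=R.from_quat(c["attitude"]).apply(d*[1,-1,-1]); e=c["eye"]
    return e+d*(z-e[2])/d[2]
t=np.linspace(0,2*np.pi,60,endpoint=False); C=np.c_[np.cos(t),np.sin(t)]
def fit(n,im,uv,name,z=0,half=24,thr=62):
    u0,v0=uv; g=im.max(2)[v0-half:v0+half,u0-half:u0+half].astype(np.float32)
    g=cv2.resize(g,None,fx=S,fy=S,interpolation=cv2.INTER_CUBIC)
    m=(g>thr).astype(np.uint8)
    cs,_=cv2.findContours(m,cv2.RETR_EXTERNAL,cv2.CHAIN_APPROX_NONE)
    c=max((c for c in cs if abs(cv2.pointPolygonTest(c,(half*S,half*S),True))<30*S and cv2.pointPolygonTest(c,(half*S,half*S),False)>=0),key=cv2.contourArea)
    M=cv2.drawContours(np.zeros_like(m),[c],-1,1,-1)
    def cost(x):
        D=np.zeros_like(m)
        for a,b,z0,z1 in SH[name]:
            p=np.vstack([np.c_[x+C*a/2,np.full(60,z+z0)],np.c_[x+C*b/2,np.full(60,z+z1)]])
            q=(proj(n,p)-[u0-half,v0-half]+.5)*S-.5
            h=cv2.convexHull(q.astype(np.float32))
            cv2.fillConvexPoly(D,np.round(h*16).astype(np.int32),1,shift=4)
        return float((D^M).sum())
    x0=ray(n,uv,z+10)[:2]
    r=minimize(cost,x0,method="Nelder-Mead",options=dict(initial_simplex=[x0,x0+[6,0],x0+[0,6]],xatol=.02,fatol=.5))
    return r.x,r.fun/S**2,M.sum()/S**2
E
python3 - <<'E'
from loc import *
P={"scene":[(387,241),(205,168),(182,207),(258,205)],"top":[(161,227),(374,235),(364,177),(296,213)]}
for n in P:
    im=cv2.imread(f"pics/{n}0.png")
    for k,uv in zip(SH,P[n]): print(n,k,[fit(n,im,uv,k,thr=T) for T in(62,80)])
print(R.from_quat(arm.read_state()["ee_rot"]).as_matrix().round(3))
E
```

```text
scene support [(array([500.99431178, 295.66431008]), np.float64(12.421875), np.float64(352.921875)), (array([500.67815109, 295.43161249]), np.float64(9.171875), np.float64(338.703125))]
scene spacer [(array([ 472.05947465, -231.06997622]), np.float64(9.046875), np.float64(188.265625)), (array([ 471.75475355, -230.99404786]), np.float64(6.828125), np.float64(176.921875))]
scene cap [(array([ 618.71891939, -215.68252416]), np.float64(16.046875), np.float64(350.953125)), (array([ 618.60875065, -215.69698285]), np.float64(7.6875), np.float64(335.953125))]
scene foot [(array([526.24003146, -40.43612615]), np.float64(48.578125), np.float64(922.640625)), (array([524.50567049, -41.43662491]), np.float64(84.375), np.float64(880.34375))]
top support [(array([500.54647537, 300.53138268]), np.float64(65.296875), np.float64(418.5)), (array([500.79308982, 299.41843045]), np.float64(42.3125), np.float64(395.640625))]
top spacer [(array([ 473.22798902, -228.71176334]), np.float64(45.625), np.float64(246.09375)), (array([ 473.88762231, -228.99297516]), np.float64(27.25), np.float64(227.796875))]
top cap [(array([ 619.21463016, -213.16242586]), np.float64(66.765625), np.float64(388.6875)), (array([ 619.27524044, -213.42459664]), np.float64(45.46875), np.float64(367.546875))]
top foot [(array([530.0762067 , -35.85907353]), np.float64(83.734375), np.float64(1258.5625)), (array([530.56330515, -36.14737385]), np.float64(35.34375), np.float64(1210.03125))]
[[-0.    -0.229 -0.973]
 [-0.002 -0.973  0.229]
 [-1.     0.002 -0.   ]]
```

Run:
```python
from loc import *
P={"scene":[(387,241),(205,168),(182,207),(258,205)],"top":[(161,227),(374,235),(364,177),(296,213)]}
im={n:cv2.imread(f"pics/{n}0.png") for n in P}
for T in(50,56,62,68): print("scene foot",T,fit("scene",im["scene"],P["scene"][3],"foot",half=30,thr=T))
for T in(80,95,110):
    for k,uv in zip(SH,P["top"]): print(T,k,fit("top",im["top"],uv,k,half=30 if k=="foot" else 24,thr=T))
print("tip",ray("scene",(257.5,183.7),89),ray("top",(296.1,208.7),89))
```

```text
scene foot 50 (array([528.31444364, -39.69664095]), np.float64(21.328125), np.float64(975.6875))
scene foot 56 (array([527.91248108, -39.78038329]), np.float64(33.484375), np.float64(946.453125))
scene foot 62 (array([526.24003146, -40.43612615]), np.float64(48.578125), np.float64(922.640625))Traceback (most recent call last):
  File "<stdin>", line 4, in <module>
  File "loc.py", line 32, in fit
    r=minimize(cost,x0,method="Nelder-Mead",options=dict(initial_simplex=[x0,x0+[6,0],x0+[0,6]],xatol=.02,fatol=.5))
    res = _minimize_neldermead(fun, x0, args, callback, bounds=bounds,
                               **options)
    fxr = func(xr)
    fx = function(np.copy(x), *(wrapper_args + args))
  File "loc.py", line 27, in cost
    q=(proj(n,p)-[u0-half,v0-half]+.5)*S-.5
       ~~~~^^^^^
  File "loc.py", line 9, in proj
    c=arm.calibration(n); q=(np.atleast_2d(p)-c["eye"])@R.from_quat(c["attitude"]).as_matrix()
ValueError: time passes only in moves, steps and waits
```

```bash
python3 - <<'E'
s=open('loc.py').read()
s=s.replace("S=8\n","S=8\nCAL={n:arm.calibration(n) for n in('scene','top')}\n",1).replace("c=arm.calibration(n);","c=CAL[n];")
open('loc.py','w').write(s)
E
python3 - <<'E'
from loc import *
P={"scene":[(387,241),(205,168),(182,207),(258,205)],"top":[(161,227),(374,235),(364,177),(296,213)]}
im={n:cv2.imread(f"pics/{n}0.png") for n in P}
for T in(44,50): print("scene foot",T,fit("scene",im["scene"],P["scene"][3],"foot",half=30,thr=T))
for T in(95,110):
    for k,uv in zip(SH,P["top"]): print(T,k,fit("top",im["top"],uv,k,half=30 if k=="foot" else 24,thr=T))
print("tip",ray("scene",(257.5,183.7),89),ray("top",(296.1,208.7),89))
print(arm.read_state()["clock"])
E
```

```text
scene foot 44 (array([528.44511456, -39.60232762]), np.float64(35.484375), np.float64(1002.53125))
scene foot 50 (array([528.31444364, -39.69664095]), np.float64(21.328125), np.float64(975.6875))
95 support (array([501.75502546, 299.42155451]), np.float64(27.390625), np.float64(380.421875))
95 spacer (array([ 474.16577496, -228.89141765]), np.float64(15.921875), np.float64(215.890625))
95 cap (array([ 620.60053358, -211.8797247 ]), np.float64(31.84375), np.float64(353.703125))
95 foot (array([530.73919394, -36.37088549]), np.float64(9.140625), np.float64(1174.953125))
110 support (array([502.34102857, 299.21276366]), np.float64(15.96875), np.float64(367.484375))
110 spacer (array([ 474.5748161 , -229.02336349]), np.float64(12.21875), np.float64(205.4375))
110 cap (array([ 620.90979397, -212.5640822 ]), np.float64(19.65625), np.float64(341.578125))
110 foot (array([530.45674   , -36.14400209]), np.float64(31.609375), np.float64(1142.296875))
tip [524.99539172 -40.98776814  89.        ] [529.65764919 -35.71415499  89.        ]
0.1
```

drive_tool(
  motion=[
    [0,0,0,-6.6],
    [0,0,0,-6.6],
    [0,26,-30,0],
    [0,26,-30,0],
    [0,26,-30,0],
    [0,26,-30,0],
    [0,26,-30,0],
    [0,26,-30,0],
    [0,26,-30,0],
    [0,26,-30,0],
  ],
  grip=66,
)

```text
clock: 0.93
position: [383.8, 398.6, 231.1]
ee_rot: [-0.707, 0.0, 0.707, -0.0]
contact_force: [0.5, 0.8, 0.4]
gripper_width: 65.9
```

drive_tool(
  motion=[
    [0,26,-29.5,0],
    [0,26,-29.5,0],
    [0,25,-29.5,0],
    [0,25,-29.5,0],
    [35,0,0,0],
    [35,0,0,0],
    [35,0,0,0],
    [35,0,0,0],
    [20,0,0,0],
    [0,0,0,0],
  ],
)

```text
clock: 1.77
position: [497.8, 295.4, 65.8]
ee_rot: [-0.704, 0.003, 0.71, -0.002]
contact_force: [-0.4, -1.1, -0.6]
gripper_width: 66.6
```

drive_tool(
  motion=[
    [0,0,0,0],
    [0,0,0,0],
  ],
)

```text
clock: 1.93
position: [501.8, 299.1, 72.8]
ee_rot: [0.708, 0.001, -0.706, -0.0]
contact_force: [-0.2, 0.2, -0.1]
gripper_width: 66.1
```

drive_tool(
  motion=[
    [20,1,0,0],
    [20,0,0,0],
    [14,0,0,0],
    [7,0,0,0],
    [4,0,0,0],
    [2,0,0,0],
    [1,0,0,0],
    [1,0,0,0],
    [0,0,0,0],
    [0,0,0,0],
  ],
)

```text
clock: 2.77
position: [501.1, 297.5, 2.9]
ee_rot: [0.707, 0.0, -0.707, -0.0]
contact_force: [-0.0, -0.6, -0.4]
gripper_width: 66.0
```

Run:
```python
from bench import arm
import cv2,numpy as np
im=arm.get_image("scene")[:,:,::-1]; cv2.imwrite("pics/s1.png",im)
cv2.imwrite("pics/s1c.png",cv2.resize(im[190:275,340:440],None,fx=6,fy=6,interpolation=cv2.INTER_CUBIC))
print(arm.read_state()["position"],arm.read_state()["contact_force"])
```

```text
[501.05585146 297.50288807   2.86077892] [0.26067103 0.09869901 0.26565   ]
```

View pics/s1c.png

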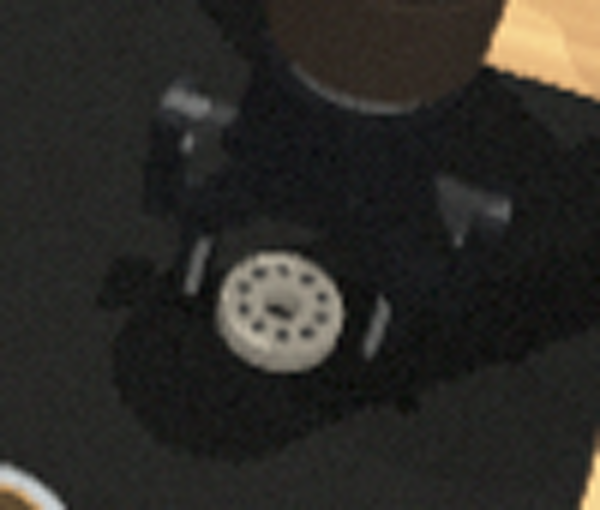

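The plate sits between the pads (crop centre about (281,310), pads at about (200,265) and (377,327)). I'll lower a little and pinch it.

drive_tool(
  motion=[
    [1,0,0,0],
    [1,0,0,0],
    [1,0,0,0],
    [0,0,0,0],
  ],
)

```text
clock: 3.15
position: [500.7, 297.1, -1.0]
ee_rot: [-0.707, 0.0, 0.707, 0.0]
contact_force: [0.2, 0.7, 0.0]
gripper_width: 66.3
```

drive_tool(
  motion=[
    [0,0,0,0],
    [0,0,0,0],
    [0,0,0,0],
    [0,0,0,0],
  ],
  grip=44,
)

```text
clock: 3.48
position: [501.1, 297.6, -0.2]
ee_rot: [0.707, 0.0, -0.707, -0.0]
contact_force: [-0.2, 0.6, 3.1]
gripper_width: 47.5
```

drive_tool(
  motion=[
    [0,0,0,0],
    [0,0,0,0],
    [0,0,0,7],
    [0,0,0,7],
    [0,0,0,7],
    [0,0,0,7],
    [0,0,0,7],
    [0,0,0,7],
    [0,0,0,7],
    [0,0,0,7],
  ],
  grip=66,
)

```text
clock: 4.32
position: [500.6, 297.0, -1.0]
ee_rot: [-0.623, 0.334, 0.623, 0.334]
contact_force: [-0.4, 0.1, -0.4]
gripper_width: 66.3
```

drive_tool(
  motion=[
    [0,0,0,7],
    [0,0,0,7],
    [0,0,0,7],
    [0,0,0,7],
    [0,0,0,6],
    [0,0,0,0],
    [0,0,0,0],
  ],
)

```text
clock: 4.9
position: [500.7, 297.1, -0.9]
ee_rot: [-0.501, 0.5, 0.501, 0.499]
contact_force: [-0.3, -0.3, -0.1]
gripper_width: 66.4
```

drive_tool(
  motion=[
    [0,0,0,0],
    [0,0,0,0],
    [0,0,0,0],
    [0,0,0,0],
    [0,0,0,0],
  ],
  grip=40,
)

```text
clock: 5.32
position: [501.0, 297.3, -0.1]
ee_rot: [0.5, -0.5, -0.5, -0.5]
contact_force: [-1.8, -0.7, 5.5]
gripper_width: 48.1
```

drive_tool(
  motion=[
    [-5,0,0,0],
    [-15,0,0,0],
    [-30,0,0,0],
    [-40,0,0,0],
    [-30,0,-10,0],
    [-15,-2,-20,0],
    [-5,-4,-30,0],
    [0,-4,-35,0],
    [0,-4,-35,0],
    [0,-4,-35,0],
  ],
)

```text
clock: 6.15
position: [518.3, 130.9, 139.4]
ee_rot: [-0.5, 0.5, 0.5, 0.5]
contact_force: [1.2, -0.5, -1.6]
gripper_width: 48.0
```

drive_tool(
  motion=[
    [0,-4,-35,0],
    [0,-3,-35,0],
    [0,-2,-35,0],
    [0,-1,-30,0],
    [0,-0.5,-20,0],
    [0,0,-10,0],
    [0,0,-5,0],
    [0,0,0,0],
    [0,0,0,0],
    [0,0,0,0],
  ],
)

```text
clock: 6.98
position: [529.3, -36.8, 139.3]
ee_rot: [-0.5, 0.5, 0.5, 0.5]
contact_force: [-0.1, 0.4, -0.8]
gripper_width: 47.7
```

Run:
```python
from bench import arm
import cv2,numpy as np
s=arm.read_state();print(s["position"],s["contact_force"],s["gripper_width"])
A=arm.get_image("scene")[:,:,::-1]; B=arm.get_image("top")[:,:,::-1]
cv2.imwrite("pics/s2.png",A);cv2.imwrite("pics/t2.png",B)
f=lambda i,u,v:cv2.resize(i[v-50:v+50,u-40:u+40],(400,500),interpolation=cv2.INTER_CUBIC)
cv2.imwrite("pics/c2.png",np.hstack([f(A,258,175),f(B,296,205)]))
```

```text
[529.27880806 -36.76536651 139.27334041] [-0.14227584  0.40456284 -0.84353602] 47.69209740853917
```

View pics/c2.png

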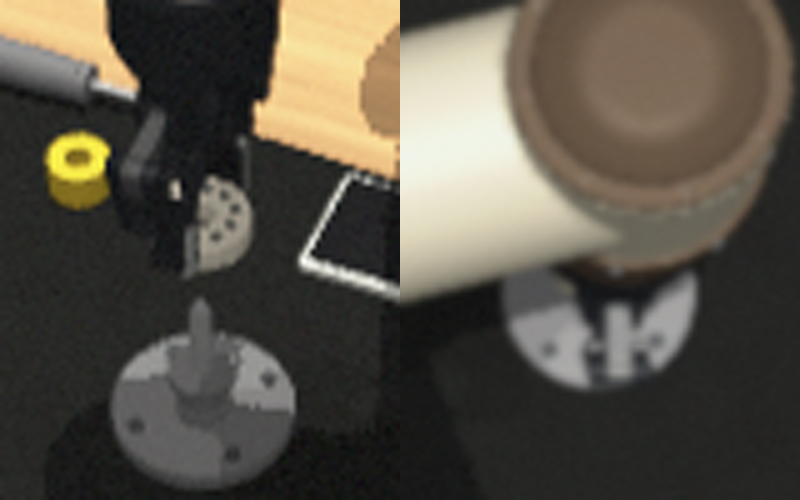

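The plate is held level above the post, with its left half hidden by the near finger. Its right edge is at crop x≈253 and the post tip is at (200,298). I'll compare this with the prediction.

Run:
```python
from loc import *
im=cv2.imread("pics/s2.png")
g=im.max(2).astype(np.float32)
r=g[158:182,250:275]; 
u=cv2.resize(r,None,fx=4,fy=4,interpolation=cv2.INTER_CUBIC)
m=(cv2.resize(r,None,fx=8,fy=8,interpolation=cv2.INTER_CUBIC)>85)
k,l,st,c=cv2.connectedComponentsWithStats(m.astype(np.uint8)); 
i=1+np.argmax(st[1:,4]); b=st[i]
print("obs right",250+(b[0]+b[2])/8-.5,"top",158+b[1]/8-.5,"bot",158+(b[1]+b[3])/8-.5)
for x,y in((529.3,-36.8),(529.3,-38.8),(527.3,-36.8)):
  for z in(139,141):
    p=np.vstack([np.c_[[x,y]+C*25,np.full(60,z+h)] for h in(0,14)]); q=proj("scene",p)
    print(x,y,z,q.max(0),q.min(0))
```

```text
obs right 268.0 top 159.625 bot 179.625
529.3 -36.8 139 [268.32100298 179.36768877] [247.18685336 159.95329013]
529.3 -36.8 141 [268.3174152  178.79815743] [247.15460149 159.36763831]
529.3 -38.8 139 [267.55973353 179.10870338] [246.42803972 159.70734687]
529.3 -38.8 141 [267.55512592 178.5390763 ] [246.39477478 159.12162552]
527.3 -36.8 139 [268.66704951 178.79295348] [247.55678126 159.40721955]
527.3 -36.8 141 [268.66392928 178.22320192] [247.52506168 158.82140519]
```

drive_tool(
  motion=[
    [8,0,-1.5,0],
    [12,0,0,0],
    [10,0,0,0],
    [6,0,0,0],
    [4,0,0,0],
    [2,0,0,0],
    [0,0,0,0],
    [0,0,0,0],
  ],
)

```text
clock: 7.75
position: [529.5, -39.2, 97.5]
ee_rot: [-0.5, 0.5, 0.5, 0.5]
contact_force: [-0.0, 0.4, -0.3]
gripper_width: 47.6
```

drive_tool(
  motion=[
    [2,0,0,0],
    [2,0,0,0],
    [2,0,0,0],
    [0,0,0,0],
  ],
)

```text
clock: 8.08
position: [528.9, -39.3, 91.0]
ee_rot: [-0.5, 0.5, 0.5, 0.5]
contact_force: [-0.4, 0.7, -0.5]
gripper_width: 47.6
```

drive_tool(
  motion=[
    [2,0,0,0],
    [2,0,0,0],
    [2,0,0,0],
    [0,0,0,0],
  ],
)

```text
clock: 8.42
position: [529.0, -39.3, 84.9]
ee_rot: [-0.5, 0.5, 0.5, 0.5]
contact_force: [0.2, 0.1, -0.6]
gripper_width: 47.8
```

drive_tool(
  motion=[
    [2,0,0.5,0],
    [2,0,0,0],
    [2,0,0,0],
    [0,0,0,0],
  ],
)

```text
clock: 8.75
position: [529.3, -38.6, 78.9]
ee_rot: [-0.5, 0.5, 0.5, 0.5]
contact_force: [0.1, 0.3, -1.8]
gripper_width: 47.7
```

drive_tool(
  motion=[
    [2,0,0,0],
    [2,0,0,0],
    [2,0,0,0],
    [0,0,0,0],
  ],
)

```text
clock: 9.08
position: [529.3, -38.6, 73.0]
ee_rot: [-0.5, 0.5, 0.5, 0.5]
contact_force: [1.2, 0.4, -1.1]
gripper_width: 47.6
```

drive_tool(
  motion=[
    [4,0,0,0],
    [5,0,0,0],
    [5,0,0,0],
    [5,0,0,0],
    [3,0,0,0],
    [2,0,0,0],
    [1,0,0,0],
    [0,0,0,0],
  ],
)

```text
clock: 9.75
position: [529.3, -38.7, 48.0]
ee_rot: [-0.5, 0.5, 0.5, 0.5]
contact_force: [2.4, 1.5, -1.7]
gripper_width: 47.3
```

drive_tool(
  motion=[
    [1,0,0,0],
    [1,0,0,0],
    [1,0,0,0],
    [0,0,0,0],
  ],
)

```text
clock: 10.08
position: [529.4, -38.7, 45.3]
ee_rot: [-0.5, 0.5, 0.5, 0.5]
contact_force: [1.7, 1.2, -0.6]
gripper_width: 47.6
```

drive_tool(
  motion=[
    [0.7,0,0,0],
    [0.7,0,0,0],
    [0.6,0,0,0],
    [0,0,0,0],
  ],
)

```text
clock: 10.42
position: [529.3, -38.7, 43.3]
ee_rot: [-0.5, 0.5, 0.5, 0.5]
contact_force: [2.7, 2.0, -0.4]
gripper_width: 47.6
```

drive_tool(
  motion=[
    [0.7,-0.5,0.5,0],
    [0.7,0,0,0],
    [0.6,0,0,0],
    [0,0,0,0],
  ],
)

```text
clock: 10.75
position: [529.2, -38.4, 41.0]
ee_rot: [-0.5, 0.5, 0.5, 0.5]
contact_force: [0.1, -0.0, -1.8]
gripper_width: 47.8
```

drive_tool(
  motion=[
    [0.7,0,0,0],
    [0.7,0,0,0],
    [0.6,0,0,0],
    [0,0,0,0],
  ],
)

```text
clock: 11.08
position: [529.3, -38.4, 40.1]
ee_rot: [-0.5, 0.5, 0.5, 0.5]
contact_force: [-1.4, 0.8, 6.2]
gripper_width: 47.8
```

drive_tool(
  motion=[
    [0.7,0,0,0],
    [0.7,0,0,0],
    [0.6,0,0,0],
    [0,0,0,0],
  ],
)

```text
clock: 11.42
position: [529.3, -38.4, 38.3]
ee_rot: [-0.5, 0.5, 0.5, 0.5]
contact_force: [-2.7, 0.5, 6.9]
gripper_width: 48.0
```

drive_tool(
  motion=[
    [0,0,0,0],
    [0,0,0,0],
    [0,0,0,0],
  ],
  grip=60,
)

```text
clock: 11.67
position: [529.3, -38.3, 37.1]
ee_rot: [-0.5, 0.5, 0.5, 0.5]
contact_force: [0.0, -0.6, 0.2]
gripper_width: 59.8
```

drive_tool(
  motion=[
    [-5,0,0,0],
    [-15,0,0,0],
    [-25,0,0,0],
    [-30,0,0,0],
    [-20,3.3,-12,0],
    [-5,8,-25,0],
    [0,10,-35,0],
    [0,10,-35,0],
    [0,10,-35,0],
    [0,9,-30,0],
  ],
)

```text
clock: 12.5
position: [478.4, -211.9, 137.7]
ee_rot: [-0.5, 0.5, 0.5, 0.5]
contact_force: [-0.3, -0.5, 0.4]
gripper_width: 60.4
```

drive_tool(
  motion=[
    [10,5,-15,0],
    [20,1,-4.8,0],
    [25,0,0,0],
    [25,0,0,0],
    [15,0,0,0],
    [8,0,0,0],
    [4,0,0,0],
    [2,0,0,0],
    [0,0,0,0],
    [0,0,0,0],
  ],
  grip=52,
)

```text
clock: 13.33
position: [474.1, -230.1, 29.3]
ee_rot: [0.501, -0.5, -0.499, -0.5]
contact_force: [1.1, -0.8, -0.6]
gripper_width: 52.2
```

Run:
```python
from bench import arm
import cv2,numpy as np
s=arm.read_state();print(s["position"],s["contact_force"],s["gripper_width"])
A=arm.get_image("scene")[:,:,::-1]
cv2.imwrite("pics/s3.png",A)
cv2.imwrite("pics/c3.png",cv2.resize(A[130:230,165:290],None,fx=6,fy=6,interpolation=cv2.INTER_CUBIC))
```

```text
[ 474.10456673 -230.08226178   29.27148863] [ 1.14349588 -0.7854698  -0.63134589] 52.21402826557431
```

View pics/c3.png

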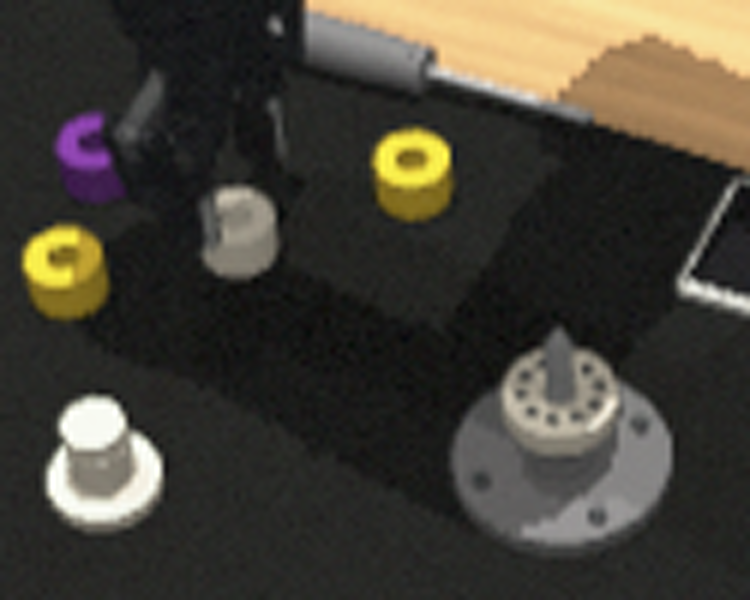

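The plate lies flat round the post (crop (560,395)). The spacer at (240,232) is between the fingers, clear of the yellow and purple ones.

drive_tool(
  motion=[
    [8,0,0,0],
    [8,0,0,0],
    [5,0,0,0],
    [3,0,0,0],
    [2,0,0,0],
    [0,0,0,0],
    [0,0,0,0],
  ],
)

```text
clock: 13.97
position: [473.3, -230.1, 2.2]
ee_rot: [-0.5, 0.5, 0.5, 0.5]
contact_force: [0.7, -0.1, 0.5]
gripper_width: 52.3
```

drive_tool(
  motion=[
    [0,0,0,0],
    [0,0,0,0],
    [0,0,0,0],
    [0,0,0,0],
  ],
  grip=28,
)

```text
clock: 14.3
position: [473.6, -230.1, 3.0]
ee_rot: [0.5, -0.5, -0.5, -0.5]
contact_force: [-0.8, -0.7, 3.7]
gripper_width: 34.7
```

drive_tool(
  motion=[
    [0,0,0,0],
    [0,0,0,0],
    [0,0,0,-7],
    [0,0,0,-7],
    [0,0,0,-7],
    [0,0,0,-7],
    [0,0,0,-7],
    [0,0,0,-7],
    [0,0,0,-7],
    [0,0,0,-7],
  ],
  grip=52,
)

```text
clock: 15.13
position: [473.1, -230.0, 2.0]
ee_rot: [-0.677, 0.205, 0.677, 0.205]
contact_force: [0.6, 0.0, -0.1]
gripper_width: 52.1
```

drive_tool(
  motion=[
    [0,0,0,-7],
    [0,0,0,-7],
    [0,0,0,-7],
    [0,0,0,-7],
    [0,0,0,-6],
    [0,0,0,0],
    [0,0,0,0],
  ],
)

```text
clock: 15.72
position: [473.2, -230.0, 2.1]
ee_rot: [-0.707, 0.001, 0.707, 0.001]
contact_force: [-0.2, 0.2, 0.7]
gripper_width: 51.8
```

drive_tool(
  motion=[
    [0,0,0,0],
    [0,0,0,0],
    [0,0,0,0],
    [0,0,0,0],
    [0,0,0,0],
  ],
  grip=28,
)

```text
clock: 16.13
position: [473.4, -230.1, 2.6]
ee_rot: [0.707, -0.0, -0.707, -0.0]
contact_force: [-2.0, -0.6, 4.6]
gripper_width: 34.3
```

drive_tool(
  motion=[
    [-5,0,0,0],
    [-15,0,0,0],
    [-30,0,0,0],
    [-35,0,0,0],
    [-25,-7,-2,0],
    [-10,-20,-6,0],
    [-5,-30,-9,0],
    [0,-35,-10,0],
    [0,-35,-10,0],
    [0,-30,-9,0],
  ],
)

```text
clock: 16.97
position: [519.5, -71.2, 127.5]
ee_rot: [0.707, -0.0, -0.707, -0.0]
contact_force: [1.0, 0.4, -0.1]
gripper_width: 34.5
```

drive_tool(
  motion=[
    [0,-20,-6,0],
    [0,-10,-3,0],
    [0,-4.7,-0.9,0],
    [5,0,0,0],
    [10,0,0,0],
    [8,0,0,0],
    [4,0,0,0],
    [2,0,0,0],
    [0,0,0,0],
    [0,0,0,0],
  ],
)

```text
clock: 17.8
position: [529.3, -38.8, 98.2]
ee_rot: [-0.707, 0.0, 0.707, 0.0]
contact_force: [-0.1, 0.2, -0.8]
gripper_width: 35.0
```

drive_tool(
  motion=[
    [2,-0.3,0,0],
    [2,0,0,0],
    [2,0,0,0],
    [2,0,0,0],
    [0,0,0,0],
  ],
)

```text
clock: 18.22
position: [529.0, -38.0, 89.9]
ee_rot: [-0.707, 0.0, 0.707, 0.0]
contact_force: [-0.1, -0.1, -0.8]
gripper_width: 34.7
```

drive_tool(
  motion=[
    [2,0,0,0],
    [2,0,0,0],
    [2,0,0,0],
    [0,0,0,0],
  ],
)

```text
clock: 18.55
position: [529.0, -38.1, 83.8]
ee_rot: [-0.707, 0.0, 0.707, 0.0]
contact_force: [0.3, 0.3, -0.8]
gripper_width: 34.9
```

drive_tool(
  motion=[
    [2,0,0,0],
    [2,0,0,0],
    [2,0,0,0],
    [0,0,0,0],
  ],
)

```text
clock: 18.88
position: [529.0, -38.1, 77.8]
ee_rot: [-0.707, 0.0, 0.707, 0.0]
contact_force: [-0.0, -0.3, -0.7]
gripper_width: 34.9
```

drive_tool(
  motion=[
    [2,0,0,0],
    [2,0,0,0],
    [2,0,0,0],
    [2,0,0,0],
    [1,0,0,0],
    [0,0,0,0],
  ],
)

```text
clock: 19.38
position: [529.1, -38.1, 69.0]
ee_rot: [-0.707, 0.0, 0.707, 0.0]
contact_force: [0.4, 0.8, -0.3]
gripper_width: 34.5
```

drive_tool(
  motion=[
    [2,0,0,0],
    [2,0,0,0],
    [2,0,0,0],
    [1,0,0,0],
    [1,0,0,0],
    [0,0,0,0],
  ],
)

```text
clock: 19.88
position: [529.2, -38.1, 61.1]
ee_rot: [-0.707, 0.0, 0.707, 0.0]
contact_force: [-0.3, -0.1, -0.1]
gripper_width: 34.3
```

drive_tool(
  motion=[
    [0.7,0,0,0],
    [0.7,0,0,0],
    [0.6,0,0,0],
    [0,0,0,0],
  ],
)

```text
clock: 20.22
position: [529.2, -38.1, 59.2]
ee_rot: [-0.707, 0.0, 0.707, 0.0]
contact_force: [-0.5, -0.6, -0.3]
gripper_width: 34.7
```

drive_tool(
  motion=[
    [0.7,0,0,0],
    [0.7,0,0,0],
    [0.6,0,0,0],
    [0,0,0,0],
  ],
)

```text
clock: 20.55
position: [529.2, -38.1, 57.2]
ee_rot: [-0.707, 0.0, 0.707, 0.0]
contact_force: [0.0, -0.5, -0.3]
gripper_width: 34.8
```

drive_tool(
  motion=[
    [0.5,0,0,0],
    [0.5,0,0,0],
    [0,0,0,0],
  ],
)

```text
clock: 20.8
position: [529.2, -38.1, 56.2]
ee_rot: [-0.707, 0.0, 0.707, 0.0]
contact_force: [0.6, 0.1, -0.3]
gripper_width: 34.4
```

drive_tool(
  motion=[
    [0.5,0,0,0],
    [0.5,0,0,0],
    [0,0,0,0],
  ],
)

```text
clock: 21.05
position: [529.2, -38.0, 55.2]
ee_rot: [-0.707, 0.0, 0.707, 0.0]
contact_force: [-0.1, -0.7, -1.3]
gripper_width: 34.5
```

drive_tool(
  motion=[
    [0.5,0,0,0],
    [0.5,0,0,0],
    [0,0,0,0],
  ],
)

```text
clock: 21.3
position: [529.4, -38.1, 54.9]
ee_rot: [0.707, -0.0, -0.707, 0.0]
contact_force: [-1.3, 0.1, 5.2]
gripper_width: 34.2
```

drive_tool(
  motion=[
    [0,0,0,0],
    [0,0,0,0],
    [0,0,0,0],
  ],
  grip=46,
)

```text
clock: 21.55
position: [529.2, -38.1, 54.1]
ee_rot: [-0.707, 0.0, 0.707, 0.0]
contact_force: [-0.5, 0.6, 0.3]
gripper_width: 45.7
```

drive_tool(
  motion=[
    [-5,0,0,0],
    [-15,0,0,0],
    [-25,0,0,0],
    [-20,2,-1,0],
    [-10,9,-5,0],
    [0,20,-10,0],
    [0,30,-15,0],
    [0,35,-18,0],
    [0,35,-18,0],
    [0,25,-13,0],
  ],
)

```text
clock: 22.38
position: [610.3, -196.7, 129.6]
ee_rot: [0.707, -0.001, -0.707, -0.0]
contact_force: [0.9, 0.7, -0.2]
gripper_width: 45.7
```

drive_tool(
  motion=[
    [10,14,-7,0],
    [20,6.1,-3.3,0],
    [20,0,0,0],
    [15,0,0,0],
    [10,0,0,0],
    [5,0,0,0],
    [2,0,0,0],
    [0,0,0,0],
    [0,0,0,0],
    [0,0,0,0],
  ],
)

```text
clock: 23.22
position: [620.3, -214.2, 48.6]
ee_rot: [0.708, -0.0, -0.706, 0.0]
contact_force: [-0.8, 0.2, -0.2]
gripper_width: 45.9
```

Run:
```python
from bench import arm
import cv2,numpy as np
s=arm.read_state();print(s["position"],s["contact_force"],s["gripper_width"])
A=arm.get_image("scene")[:,:,::-1]
cv2.imwrite("pics/s4.png",A)
cv2.imwrite("pics/c4.png",cv2.resize(A[140:235,150:290],None,fx=5,fy=5,interpolation=cv2.INTER_CUBIC))
```

```text
[ 620.25686964 -214.15556887   48.55720764] [-0.75320404  0.15715999 -0.21435939] 45.87311206596374
```

View pics/c4.png

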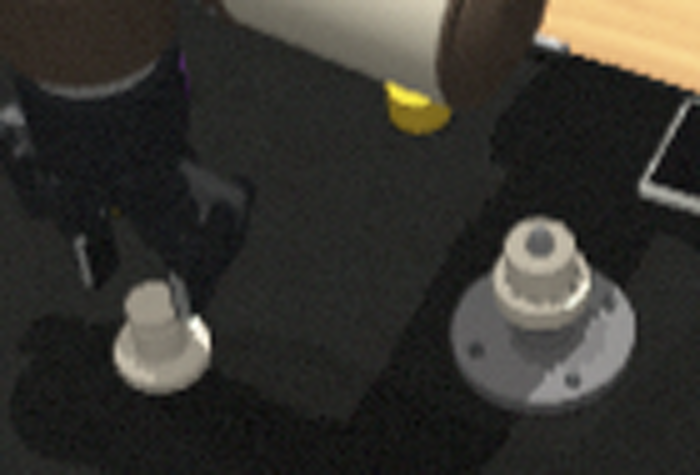

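The spacer stands on the plate (crop (540,265)). The cap hub at (152,305) is under the open fingers. I'll descend and pinch it both ways.

drive_tool(
  motion=[
    [8,0,0,0],
    [10,0,0,0],
    [8,0,0,0],
    [5,0,0,0],
    [3,0,0,0],
    [0,0,0,0],
    [0,0,0,0],
  ],
)

```text
clock: 23.85
position: [619.5, -214.2, 13.0]
ee_rot: [-0.707, 0.0, 0.707, 0.0]
contact_force: [0.1, 0.4, 0.4]
gripper_width: 46.2
```

drive_tool(
  motion=[
    [0,0,0,0],
    [0,0,0,0],
    [0,0,0,0],
    [0,0,0,0],
  ],
  grip=20,
)

```text
clock: 24.18
position: [620.0, -214.3, 14.0]
ee_rot: [0.708, -0.0, -0.707, 0.0]
contact_force: [0.6, 0.5, 1.4]
gripper_width: 26.5
```

drive_tool(
  motion=[
    [0,0,0,0],
    [0,0,0,0],
    [0,0,0,7],
    [0,0,0,7],
    [0,0,0,7],
    [0,0,0,7],
    [0,0,0,7],
    [0,0,0,7],
    [0,0,0,7],
    [0,0,0,7],
  ],
  grip=46,
)

```text
clock: 25.02
position: [619.3, -214.1, 13.1]
ee_rot: [-0.623, 0.334, 0.623, 0.334]
contact_force: [-0.1, -0.3, 0.2]
gripper_width: 45.9
```

drive_tool(
  motion=[
    [0,0,0,7],
    [0,0,0,7],
    [0,0,0,7],
    [0,0,0,7],
    [0,0,0,6],
    [0,0,0,0],
    [0,0,0,0],
  ],
)

```text
clock: 25.6
position: [619.4, -214.2, 13.2]
ee_rot: [-0.5, 0.499, 0.501, 0.499]
contact_force: [0.3, 1.1, 0.1]
gripper_width: 46.1
```

drive_tool(
  motion=[
    [0,0,0,0],
    [0,0,0,0],
    [0,0,0,0],
    [0,0,0,0],
    [0,0,0,0],
  ],
  grip=20,
)

```text
clock: 26.02
position: [619.7, -214.2, 13.5]
ee_rot: [0.5, -0.5, -0.5, -0.5]
contact_force: [-0.1, 1.0, 2.3]
gripper_width: 26.5
```

drive_tool(
  motion=[
    [-5,0,0,0],
    [-15,0,0,0],
    [-30,0,0,0],
    [-35,0,0,0],
    [-25,3,6,0],
    [-10,9,17,0],
    [0,14,28,0],
    [0,18,35,0],
    [0,18,35,0],
    [0,14,28,0],
  ],
)

```text
clock: 26.85
position: [541.7, -63.6, 133.4]
ee_rot: [-0.5, 0.5, 0.5, 0.5]
contact_force: [0.6, 0.2, -0.2]
gripper_width: 26.9
```

drive_tool(
  motion=[
    [0,9,17,0],
    [0,4,8,0],
    [0,1.4,2,0],
    [3,0,0,0],
    [8,0,0,0],
    [8,0,0,0],
    [4,0,0,0],
    [0,0,0,0],
    [0,0,0,0],
    [0,0,0,0],
  ],
)

```text
clock: 27.68
position: [529.4, -38.5, 110.2]
ee_rot: [-0.5, 0.5, 0.5, 0.5]
contact_force: [1.3, -0.5, -0.3]
gripper_width: 26.8
```

Cap bottom is at about 97 now. Lowering over the tip.

drive_tool(
  motion=[
    [2,0,0.2,0],
    [2,0,0,0],
    [2,0,0,0],
    [2,0,0,0],
    [0,0,0,0],
  ],
)

```text
clock: 28.1
position: [528.8, -38.0, 101.9]
ee_rot: [-0.5, 0.5, 0.5, 0.5]
contact_force: [0.2, -0.2, -0.1]
gripper_width: 26.8
```

drive_tool(
  motion=[
    [2,0,0,0],
    [2,0,0,0],
    [2,0,0,0],
    [0,0,0,0],
  ],
)

```text
clock: 28.43
position: [529.2, -37.9, 95.9]
ee_rot: [-0.5, 0.5, 0.5, 0.5]
contact_force: [0.5, 0.1, -1.4]
gripper_width: 26.2
```

drive_tool(
  motion=[
    [1,0,0,0],
    [1,0,0,0],
    [1,0,0,0],
    [0,0,0,0],
  ],
)

```text
clock: 28.77
position: [529.2, -37.9, 93.2]
ee_rot: [-0.5, 0.5, 0.5, 0.5]
contact_force: [0.3, -0.4, -0.9]
gripper_width: 26.7
```

drive_tool(
  motion=[
    [0.7,0,0,0],
    [0.7,0,0,0],
    [0.6,0,0,0],
    [0,0,0,0],
  ],
)

```text
clock: 29.1
position: [529.2, -37.9, 91.2]
ee_rot: [-0.5, 0.5, 0.5, 0.5]
contact_force: [-0.4, 0.2, -1.6]
gripper_width: 26.9
```

drive_tool(
  motion=[
    [0.5,0,0,0],
    [0.5,0,0,0],
    [0,0,0,0],
  ],
)

```text
clock: 29.35
position: [529.2, -37.9, 90.3]
ee_rot: [-0.5, 0.5, 0.5, 0.5]
contact_force: [0.3, 0.4, -0.9]
gripper_width: 26.4
```

drive_tool(
  motion=[
    [0.5,0,0,0],
    [0.5,0,0,0],
    [0,0,0,0],
  ],
)

```text
clock: 29.6
position: [529.2, -38.0, 89.7]
ee_rot: [-0.5, 0.5, 0.5, 0.5]
contact_force: [-0.7, 0.8, 3.2]
gripper_width: 26.8
```

drive_tool(
  motion=[
    [0.5,0,0,0],
    [0.5,0,0,0],
    [0,0,0,0],
  ],
)

```text
clock: 29.85
position: [529.3, -38.0, 89.2]
ee_rot: [0.5, -0.5, -0.5, -0.5]
contact_force: [-1.5, -0.2, 6.7]
gripper_width: 26.4
```

drive_tool(
  motion=[
    [0.5,0,0,0],
    [0.5,0,0,0],
    [0,0,0,0],
  ],
)

```text
clock: 30.1
position: [529.3, -38.0, 88.2]
ee_rot: [0.5, -0.5, -0.5, -0.5]
contact_force: [-3.0, 1.1, 6.6]
gripper_width: 26.6
```

drive_tool(
  motion=[
    [0.5,0,0,0],
    [0.5,0,0,0],
    [0,0,0,0],
  ],
)

```text
clock: 30.35
position: [529.3, -38.0, 87.2]
ee_rot: [0.5, -0.5, -0.5, -0.5]
contact_force: [-2.3, 0.7, 6.6]
gripper_width: 26.7
```

drive_tool(
  motion=[
    [0.5,0,0,0],
    [0.5,0,0,0],
    [0,0,0,0],
  ],
)

```text
clock: 30.6
position: [529.3, -38.0, 86.2]
ee_rot: [0.5, -0.5, -0.5, -0.5]
contact_force: [-1.4, 0.2, 7.3]
gripper_width: 26.6
```

drive_tool(
  motion=[
    [0.5,0,0,0],
    [0.5,0,0,0],
    [0.5,0,0,0],
    [0,0,0,0],
  ],
)

```text
clock: 30.93
position: [529.3, -38.0, 84.7]
ee_rot: [0.5, -0.5, -0.5, -0.5]
contact_force: [-1.6, -0.3, 6.4]
gripper_width: 26.6
```

drive_tool(
  motion=[
    [0.5,0,0,0],
    [0.5,0,0,0],
    [0,0,0,0],
  ],
)

```text
clock: 31.18
position: [529.3, -38.0, 83.7]
ee_rot: [0.5, -0.5, -0.5, -0.5]
contact_force: [-1.7, 0.2, 6.1]
gripper_width: 26.4
```

drive_tool(
  motion=[
    [0.5,0,0,0],
    [0.5,0,0,0],
    [0,0,0,0],
  ],
)

```text
clock: 31.43
position: [529.4, -38.0, 83.2]
ee_rot: [0.5, -0.5, -0.5, -0.5]
contact_force: [-2.0, 0.6, 9.8]
gripper_width: 26.5
```

drive_tool(
  motion=[
    [0.5,0,0,0],
    [0,0,0,0],
  ],
)

```text
clock: 31.6
position: [529.4, -38.0, 83.2]
ee_rot: [0.5, -0.5, -0.5, -0.5]
contact_force: [-3.8, 1.7, 12.0]
gripper_width: 26.5
```

drive_tool(
  motion=[
    [0.5,0,0,0],
    [0,0,0,0],
  ],
)

```text
clock: 31.77
position: [529.5, -38.0, 83.2]
ee_rot: [0.501, -0.5, -0.5, -0.5]
contact_force: [-3.7, 1.1, 15.0]
gripper_width: 26.5
```

drive_tool(
  motion=[
    [0.6,0,0,0],
    [0.6,0,0,0],
    [0,0,0,0],
  ],
)

```text
clock: 32.02
position: [529.6, -38.1, 83.1]
ee_rot: [0.501, -0.5, -0.5, -0.5]
contact_force: [-7.0, 1.9, 21.5]
gripper_width: 27.2
```

drive_tool(
  motion=[
    [0,0,0,0],
    [0,0,0,0],
    [0,0,0,0],
  ],
)

```text
clock: 32.27
position: [529.5, -38.1, 83.1]
ee_rot: [0.501, -0.5, -0.5, -0.5]
contact_force: [-6.3, 1.5, 21.1]
gripper_width: 26.6
```

drive_tool(
  motion=[
    [0.2,0,0,0],
    [0,0,0,0],
    [0,0,0,0],
    [0,0,0,0],
    [0,0,0,0],
    [0,0,0,0],
    [0,0,0,0],
  ],
)

```text
clock: 32.85
position: [529.6, -38.1, 83.1]
ee_rot: [0.501, -0.5, -0.5, -0.5]
contact_force: [-6.9, 2.5, 22.8]
gripper_width: 26.7
```

drive_tool(
  motion=[
    [-1,0,0,0],
    [-1,0,0,0],
    [-1,0,0,0],
    [0,0,0,0],
  ],
)

```text
clock: 33.18
position: [529.3, -38.0, 83.2]
ee_rot: [0.5, -0.5, -0.5, -0.5]
contact_force: [-1.8, 0.9, 7.4]
gripper_width: 26.6
```

drive_tool(
  motion=[
    [-0.7,0,0,0],
    [0,0,0,0],
  ],
)

```text
clock: 33.35
position: [529.3, -37.9, 83.3]
ee_rot: [-0.5, 0.5, 0.5, 0.5]
contact_force: [-2.4, 1.1, 3.9]
gripper_width: 26.4
```

drive_tool(
  motion=[
    [0,0,0,0],
    [0,0,0,0],
    [0,0,0,0],
    [0,0,0,0],
  ],
  grip=48,
)

```text
clock: 33.68
position: [529.0, -38.0, 82.7]
ee_rot: [-0.5, 0.5, 0.5, 0.5]
contact_force: [-0.8, -0.6, -0.4]
gripper_width: 48.1
```

drive_tool(
  motion=[
    [-3,0,0,0],
    [-8,0,0,0],
    [-15,0,0,0],
    [-25,0,0,0],
    [-30,0,0,0],
    [-20,10,10,0],
    [-10,20,20,0],
    [0,20,30,0],
    [0,10,20,0],
    [0,0,10,0],
  ],
)

```text
clock: 34.52
position: [467.6, 53.5, 195.5]
ee_rot: [0.5, -0.499, -0.5, -0.5]
contact_force: [-0.2, 0.8, 0.2]
gripper_width: 48.0
```

drive_tool(
  motion=[
    [0,0,10,0],
    [0,0,0,0],
    [0,0,0,0],
  ],
)

```text
clock: 34.77
position: [469.8, 62.2, 194.1]
ee_rot: [0.5, -0.5, -0.5, -0.5]
contact_force: [0.2, 0.1, 0.4]
gripper_width: 48.1
```

Run:
```python
from bench import arm
import cv2,numpy as np
s=arm.read_state();print(s["clock"],s["position"],s["contact_force"],s["gripper_width"])
A=arm.get_image("scene")[:,:,::-1]
cv2.imwrite("pics/s5.png",A)
o=cv2.imread("pics/scene0.png")
cv2.imwrite("pics/c5.png",np.hstack([cv2.resize(A[150:240,215:300],(400,424),interpolation=cv2.INTER_CUBIC),cv2.resize(A[100:360,60:460],(400,260)).copy() if 0 else cv2.copyMakeBorder(cv2.resize(A[100:360,60:460],(400,260)),0,164,0,0,0)]))
```

```text
34.7667 [469.82332258  62.19377798 194.12072282] [0.16016544 0.05032886 0.42330712] 48.0943898854049
```

View pics/c5.png

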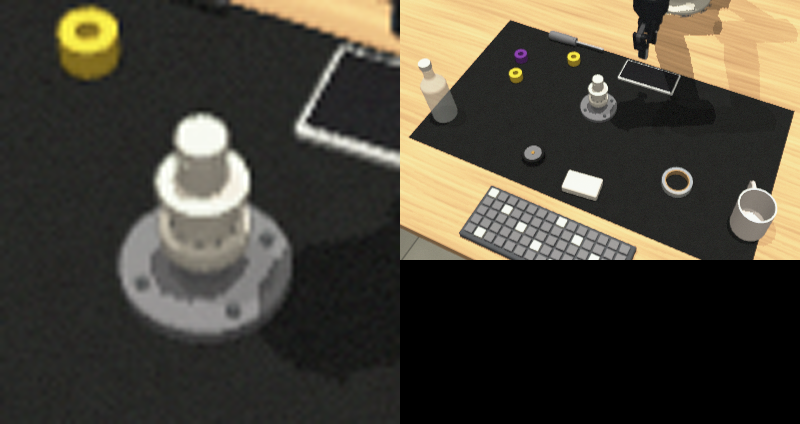

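The stack is upright and seated: plate at crop (205,235), spacer at (203,215), cap at (202,160). The gripper is clear and the bystanders look undisturbed, so I'll hand in.

```bash
python3 -c "
from bench import arm
print(arm.job_done())"
```

```text
the job is handed in; nothing more can be done
None
```

The filter is back together on its post and I handed the job in at about 35 s of the 72 s allowed. No verdict is reported.

- **Assembly:** I centred each part by pinching it in two directions, then lowered the plate, spacer and cap over the post in that order. Each came to rest with about 5–7 N of contact. The plate met the carrier at about 6 N, and I lowered it a further 2 mm at about 7 N before letting go.
- **Press:** The stack slid about 6 mm at a push of 6–7 N, then the push rose steeply with the cap no longer moving. I held it against the stop at 21–23 N for about 0.8 s; the highest reading was 22.8 N. Holding it also put about 7 N of side load on the tool.
- **Last checks:** I unloaded before opening the gripper. The tool then read about 0 N, and the final picture showed the stack upright with the gripper clear and the bystanders apparently where they began. I did not measure the stack's final heights and tilt, or the bystanders' positions, from the pictures.
- **Disagreements:** The two cameras differed by about 2–4 mm, so I used their mean. The mean agreed with the tool positions and with the nearly force-free threading onto the post. The gripper's width reading was about 1.5–2 mm below the real part diameters throughout.

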